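Lock the otoscope head onto the handle in the charger

TASK

Take the otoscope head, the one with the cone, from the steel tray and mount it on the instrument handle that stands in the desk charger. Set its collar over the handle's neck, turn it under light pressure until its slots drop over the lugs, then press it down against the spring and turn it clockwise, seen from above, so that it is locked and stays fully down when you let go. Do it by feel and gently, never forcing the fitting, and leave the other things in the tray where they are.

Things in the scene. Friction and masses are not known exactly. Their poses are not given: they have to be found in the camera images.
- otoscope_head: Otoscope head, 100-145 g, standing on its round steel collar (35 mm diameter, z 0 to 24 mm) in the tray. Origin: centre of the collar's open underside, z up. Black body above it, z 24 to 66, flat sides 26 mm apart (along y), 34 mm along x. A cone points to +x, its axis at z 47, tip at x 57; round 30 mm lens window on the -x side to x -21.
- head_grip (a point): Point on the otoscope head's axis, 49 mm above its origin, same axes: the height to grip the body from above, fingers closing along y. Fingertips must stay above the collar, 25 mm below this point.
- flange (a point): The otoscope head's underside centre again, same axes: an inward flange, 3.5 mm thick, hole 21 mm wide, cut by three slots 34 degrees wide, centred at 0 (+x, under the cone), 120 and 240 degrees about z. Above it the bore is 29 mm wide up to a ceiling at z 20. With slots off the lugs the flange rests on the lug tops.
- neck (a point): Handle's upright axis, level with the tops of its 3 lugs, 128 mm above the bench; axes as the charger's. Neck 19 mm diameter, tapering from 2 mm above this point to 12 mm diameter 9 mm above. Lugs: round pins, 4 mm diameter, reaching 13.5 mm out, at 0, 120, 240 degrees from +x, plus up to 34 degrees either way: the handle stands turned in its well (stiff), and no reading tells how far.
- shoulder (a point): Handle's axis at its flat shoulder, 31 mm diameter, 10 mm below the neck point. With the slots over the lugs (7 degrees play either way) the head drops in; it is hard against this shoulder when fully pressed. Held 8 mm or more below the neck point it turns 35 degrees clockwise (from above) to a hard stop, flange under the lugs; counter-clockwise is blocked.
- pin_top (a point): Top of the sprung contact pin, 6 mm diameter, on the handle's axis, 17 mm above the neck point. It meets the head's ceiling when the head is 3 mm below the neck point (2 N, rising 0.6 N per mm; 6.5 N on the shoulder). Let go, a locked head is lifted only to 7.5 mm below the neck point, where the lugs hold it; an unlocked one rises to about 3 mm below.
- charger: White desk charger, fixed, 105 mm (x) by 185 mm (y), 51 mm high, two wells 90 mm apart along y; the handle stands in the one at y = +45 mm, the other is empty. Origin: centre of the underside.
- tray: Shallow steel instrument tray, fixed, 200 (x) by 280 (y) by 16 mm, wall and floor 3 mm. Origin: centre of the underside.
- ophthalmoscope_head: Ophthalmoscope head standing in the same tray on a like collar: 35 mm diameter collar, slim body 26 by 18 mm, 100 mm tall in all, with a flat round 40 mm disc on its face and no cone. Leave it. Origin: centre of the underside.
- tuning_fork: Steel tuning fork lying in the tray's far part, 155 mm long, 24 mm wide, 7 mm high. Leave it. Origin: underside, middle of its length, long axis x.
Things that resemble listed ones, but are neither listed nor needed, are in the scene too. There is more than one size of the charger; the job needs the smallest.

How it is judged:
By the outcome, as a careful person would: the job done as asked, in the order asked, and still so for the second after the job is handed in, with the robot touching nothing.
It also fails if it takes over 72 s, if anything falls off the work surface, if the arm or the gripper's body presses on something with over 40 N, if the wrist force passes 120 N, or if a joint passes its speed limit or range.

ROBOT

A 6-joint arm with a two-finger parallel gripper is mounted at the origin on the work surface. World frame = base frame: x ahead of the robot, y to its left, z up, the work surface at z = 0. Lengths are in m, angles in degrees, forces in N, time in s.
With the tool pointing down it reaches from about 0.35 to 0.875 m from the base axis. Payload 4.2 kg.
Tool frame: the origin (TCP) lies between the finger pads; the fingertips stand 17 mm ahead of it and the grasp point (between the pads) lies 2 mm behind it; z points along the fingers, y is the direction in which the jaws open and shut (so a half turn about z gives the same grasp; the last joint's range is limited). The gripper opens to 87 mm and grips with 3 to 60 N. Pads are 19 mm wide; open, the fingers measure 117 mm over their backs; the gripper's body (75 mm by 190 mm) begins 51 mm behind the grasp point.
Start: joints at [89.931, 22.042, 0.453, 0, -68.411, -14.817], TCP at [0.161, 0.604, 0.24] pointing down, gripper open.
Joint ranges: [-179.83, 179.83], [-69.29, 118.12], [-61.27, 80.66], [-181.25, 117.63], [-171.15, -9.14], [-177.46, 177.46]. Speed limits (degrees/s): [159.86, 159.86, 180, 180, 180, 180].

INTERFACE

Orientations are given as a 3x3 rotation matrix whose columns are the frame's x, y, z axes.
In Python, from station import r gives the robot as it stands.
- The arm moves only by the shell command python3 -m creep 'ROWS'. ROWS is JSON, a list of rows, each a list of 7 numbers: the opening, from 0 (shut) to 1 (fully open), then the shift along the tool's x, y, z scaled (see below), then the turn, a rotation vector about the tool's x, y, z scaled (see below). A call has 1 to 5 rows; each row is the pose to reach, as a shift and turn from the pose measured when the call began, along the tool's axes at that moment, turning the shorter way round; what a row does not reach only later rows make up. The controller multiplies each number of a shift by 300 mm and each number of a turn by 180 degrees. A row lasts 1/12 s, in which the tool goes at most 41.7 mm and 7.16 degrees, less where a joint would pass 70% of its speed; a pose out of reach is approached as far as the arm can. A call with a number of a shift or a turn outside -1 to 1 is refused whole. A call with a gripper value outside its range is refused whole. The fingers move at their own pace and stop on an object; the grip force is fixed at half the most. Time passes only in rows, so rows that repeat a pose let the fingers close. It gives the time, the measured TCP pose, the force and the opening at its end, in the units of the state.
- r.sense(): the state, without advancing time (a new reading comes with each control period).
- r.capture(name): name is "scene" or "top"; returns the picture (420x560x3 uint8, blue, green, red); there is no depth.
- r.camera_model(name): a dict with "mtx" (3x3 intrinsics, pixels), "dist" ([k1, k2, p1, p2, k3] as OpenCV has them; the pictures are not rectified), "R" (3x3) and "t" (3): a world point X has camera coordinates R X + t. Camera axes: x right, y down, z forward; pixel columns grow to the right and rows downward; lengths in m; the calibration is good to about 2 mm. A picture is of the moment at which its call begins. camera_model takes no time and is no camera call.
- r.finish_job(): hands the job in, once; it reports no verdict.
Trained networks look in the newest picture that a camera, given by its name, has taken for a name from the list of things; names that differ only in an ending like _2 or _b are one class to them, and where a whole thing is asked for, a point or a joint stands for the part that bears it (a point fixed in the world has none). Each returns a list of dicts, best first, with "score" (0 to 1); they miss things now and then, are a little off and sometimes report something else, mostly with a low value. They report only what shows in the picture. A call takes as long as a camera call. They do not tell look-alikes from the thing itself.
- r.recognise(camera, target): "rect" ([left, top, right, bottom] as shares, 0 to 1, of the picture: columns of its width, rows of its height, round what is visible of it).
- r.outline_of(camera, target): "pixels" (420x560 bool, what is visible of it) and "rect" ([left, top, right, bottom] as shares, 0 to 1, of the picture: columns of its width, rows of its height, round what is visible of it).
The state is a dict: "time_s": time; "joints": joint angles; "joint_velocities": joint speeds; "effort": joint torques, N m; "tcp_pos": TCP position; "ee_rot": TCP orientation; "wrist_force": force on the tool from outside, world axes, zero at the start; "moment": the same for the moment, N m; "gripper_width": opening from 0.0 (shut) to 1.0 (fully open).
Only numpy, scipy, OpenCV 4.12 (cv2) and the standard library are available. Lean on these libraries where they do the work, as an engineer would, in place of code of your own. Each camera call takes 0.05 s, during which the arm holds its last target.

## Working session

There is one attempt and no reset: what is moved stays moved. The work goes in short steps, Python scripts to look and compute and a shell command to move; the robot and the scene stay as the last step left them, time stands still between calls to the robot, and variables do not carry over. Pictures are saved under pics/ and viewed, and the job is handed in when it is done.

```bash
mkdir -p pics; ls
python3 - <<'E'
from station import r
import cv2,numpy as np
for n in("scene","top"):
    im=r.capture(n);cv2.imwrite(f"pics/{n}0.png",im)
    m=r.camera_model(n);print(n,m)
s=r.sense();print(s)
E
```

```text
pics
scene {'mtx': array([[465.94104078,   0.        , 273.65461703],
       [  0.        , 465.94104078, 211.70070173],
       [  0.        ,   0.        ,   1.        ]]), 'dist': array([-0.13984563,  0.        ,  0.        ,  0.        ,  0.        ]), 'R': array([[-0.52950346,  0.84828216, -0.00659289],
       [ 0.71532983,  0.44230915, -0.540986  ],
       [-0.45599268, -0.29117005, -0.84100575]]), 't': array([ 0.20833967, -0.24045707,  1.34931153])}
top {'mtx': array([[447.81681559,   0.        , 274.69011039],
       [  0.        , 447.81681559, 220.54975188],
       [  0.        ,   0.        ,   1.        ]]), 'dist': array([0.04334441, 0.        , 0.        , 0.        , 0.        ]), 'R': array([[ 0.00374606, -0.99993389,  0.01087122],
       [-0.99093435, -0.00517188, -0.1342474 ],
       [ 0.13429475, -0.01026977, -0.99088821]]), 't': array([-0.01077866,  0.41372933,  1.24382163])}
{'time_s': 0.1, 'joints': array([ 8.99340133e+01,  2.20862917e+01,  3.88393749e-01, -2.47227555e-02,
       -6.84093247e+01, -1.48162214e+01]), 'joint_velocities': array([ 0.01660025, -0.07965408,  0.13989761,  0.02984849,  0.01063188,
        0.02349349]), 'effort': array([-1.16214815e-04, -3.91687882e+01,  1.87933856e+01,  4.23182711e+00,
        1.34491277e-02, -7.21362426e-05]), 'tcp_pos': array([0.16037907, 0.60356621, 0.23857652]), 'ee_rot': array([[ 9.66415010e-01, -2.56986121e-01, -4.03373273e-04],
       [-2.56986421e-01, -9.66413203e-01, -1.87089165e-03],
       [ 9.09679295e-05,  1.91171922e-03, -9.99998169e-01]]), 'wrist_force': array([0.42084189, 0.16124135, 0.14945631]), 'moment': array([ 0.02899354,  0.01387379, -0.0148336 ]), 'gripper_width': 1.003693215157203}
```

View pics/scene0.png

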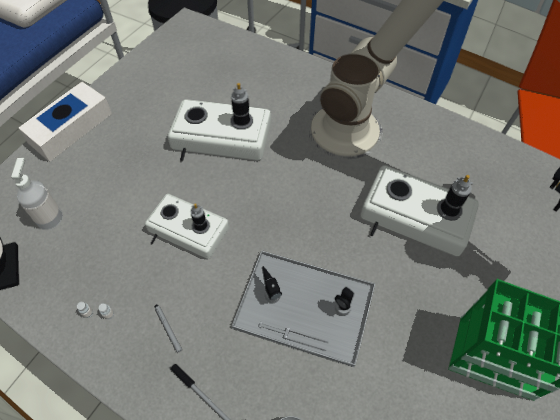

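View pics/top0.png

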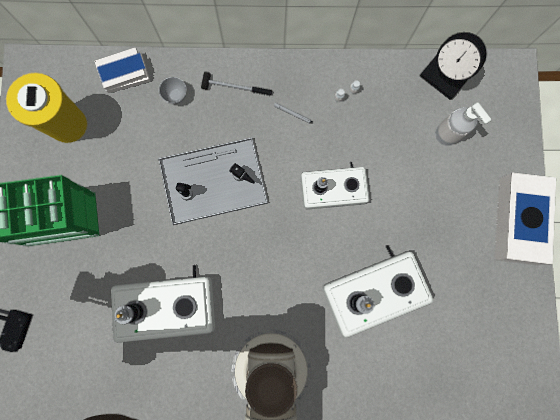

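Run:
```python
from station import r
import numpy as np
for n in("scene","top"):
    for t in("otoscope_head","charger","ophthalmoscope_head","neck"):
        for d in r.recognise(n,t): 
            a=np.array(d["rect"])*[560,420,560,420];print(n,t,round(d["score"],2),a.round(1))
```

```text
scene otoscope_head 0.66 [264.2 267.6 282.1 303.4]
scene charger 0.92 [359.4 163.2 478.3 258.5]
scene charger 0.86 [162.7  85.3 269.9 161. ]
scene charger 0.61 [147.7 195.6 231.  258.6]
scene ophthalmoscope_head 0.79 [339.  290.7 353.1 313.8]
scene neck 0.66 [362.7 165.5 479.6 255.7]
scene neck 0.62 [148.1 191.9 230.7 255.1]
scene neck 0.56 [166.7  80.5 272.4 159.2]
scene neck 0.34 [235.5 252.2 373.5 366.9]
top otoscope_head 0.55 [228.6 166.2 253.7 183.7]
top charger 0.79 [110.9 268.7 214.5 343.8]
top charger 0.78 [299.2 168.1 365.9 206.2]
top charger 0.57 [322.8 242.4 433.5 338.2]
top ophthalmoscope_head 0.63 [176.8 181.5 195.4 201.4]
top neck 0.81 [323.2 242.1 434.3 336.7]
top neck 0.62 [109.9 265.7 212.7 344.8]
```

Run:
```python
import cv2,numpy as np
t=cv2.imread("pics/top0.png");s=cv2.imread("pics/scene0.png")
def c(im,x,y,w,h,f):return cv2.resize(im[y:y+h,x:x+w],None,fx=f,fy=f,interpolation=cv2.INTER_CUBIC)
a=np.hstack([c(t,222,150,60,45,6.6),c(t,298,155,60,45,6.6)])
b=np.hstack([c(s,245,258,60,45,6.6),c(s,160,195,60,45,6.6)])
cv2.imwrite("pics/crop1.png",np.vstack([a,b]))
```

```text
(no output)
```

View pics/crop1.png

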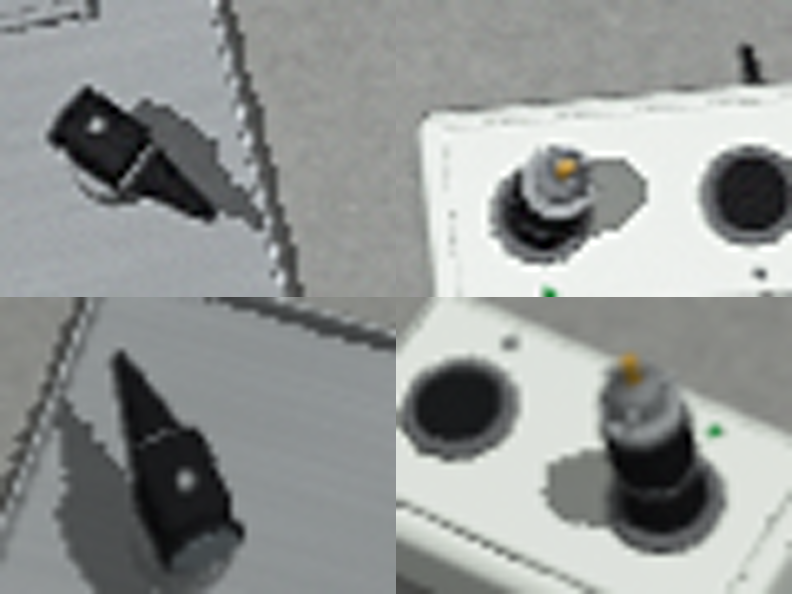

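```bash
cat > h.py <<'E'
from station import r
import cv2,numpy as np
from scipy.optimize import least_squares
M={n:r.camera_model(n) for n in("scene","top")}
def proj(n,P):
    m=M[n];rv,_=cv2.Rodrigues(m["R"])
    return cv2.projectPoints(np.float64(P).reshape(-1,1,3),rv,m["t"],m["mtx"],m["dist"])[0].reshape(-1,2)
def ray(n,px):
    m=M[n];u=cv2.undistortPoints(np.float64(px).reshape(-1,1,2),m["mtx"],m["dist"]).reshape(-1,2)
    d=np.c_[u,np.ones(len(u))]@m["R"];return -m["R"].T@m["t"],d
def atz(n,px,z):
    o,d=ray(n,px);return o+d*((z-o[2])/d[:,2:])
def tri(obs):
    f=lambda X:np.concatenate([(proj(n,X)-p).ravel() for n,p in obs])
    s=least_squares(f,[.5,0,.1]);return s.x,s.fun
def Rz(a):
    c,s=np.cos(a),np.sin(a);return np.array([[c,-s,0],[s,c,0],[0,0,1]])
E
python3 - <<'E'
from h import *
print("pin",tri([("top",[323.6,180.0]),("scene",[195.5,204.1])]))
print("tip",tri([("top",[254.3,182.7]),("scene",[262.9,266.3])]))
c=atz("top",[[229.6,170.2],[235.3,163.3],[245.5,171.2],[239.9,178.8]],.069);print(c,c.mean(0))
t=atz("top",[[254.3,182.7]],.05);v=t[0]-c.mean(0);print(t,np.degrees(np.arctan2(v[1],v[0])),np.hypot(*v[:2]))
print("dots",tri([("top",[236.7,168.9]),("scene",[273.3,285.7])]))
print("wells",atz("top",[[320.3,187.1],[351.6,184.5]],.051))
def f(p):
    H=np.array([[-17,-13,66],[-17,13,66],[17,13,66],[17,-13,66],[57,0,47]])/1e3
    W=H@Rz(p[2]).T+[p[0],p[1],.003]
    o=np.array([[229.6,170.2],[235.3,163.3],[245.5,171.2],[239.9,178.8],[254.3,182.7]])
    W2=W[[4]]
    P=proj("top",W)
    return np.concatenate([(P-o[[1,0,3,2,4]] if 0 else np.array([P[i]-o[np.argmin(((o[:4]-P[i])**2).sum(1))] for i in range(4)]+[P[4]-o[4]])).ravel(),(proj("scene",W2)-[262.9,266.3]).ravel()])
best=min((least_squares(f,[.62,.1,np.radians(a)]) for a in range(-180,180,30)),key=lambda s:s.cost)
print(best.x,np.degrees(best.x[2]),best.fun.round(1))
E
```

```text
pin (array([ 0.5053303 , -0.13487099,  0.1448252 ]), array([-0.02920771,  0.01806727, -0.0292963 , -0.00387523]))
tip (array([0.51785537, 0.04921643, 0.05140166]), array([-0.02045214,  0.01063139, -0.0184837 , -0.00184808]))
[[0.5490115  0.11756891 0.069     ]
 [0.56883298 0.10201484 0.069     ]
 [0.54648393 0.07332004 0.069     ]
 [0.52476339 0.08860441 0.069     ]] [0.54727295 0.09537705 0.069     ]
[[0.51819786 0.04921018 0.05      ]] -122.20200166991255 0.05455951798462463
dots (array([0.55256302, 0.09846811, 0.06897924]), array([-0.21000435,  0.10604962, -0.18304505, -0.01754769]))
wells [[ 0.5064344  -0.13685301  0.051     ]
 [ 0.51436    -0.22517556  0.051     ]]
[ 0.54815936  0.09564129 -2.16754799] -124.19135192851262 [ 0.2  0.7 -0.1  0.1 -0.3 -1.  -0.1 -1.1  0.2  0.7  0.1 -0.5]
```

Candidates for the head, in the top image: the otoscope with cone at (240,173), and the ophthalmoscope at (185,190). I choose the one with the cone. Candidates for the charger: small at (335,187), large at (162,308) and large at (378,292). I choose the small one, whose 89 mm well spacing matches the description, with its handle at (322,184). The crop confirms both choices: a body with a cone, and a handle with an orange contact pin in the left well.

```bash
cat >> h.py <<'E'
from scipy.spatial.transform import Rotation as Ro
def goal(x,y,z,yaw,lim=.208):
    "world target with tool down and tool x at yaw -> numbers"
    s=r.sense();R=s["ee_rot"];p=s["tcp_pos"]
    a=np.radians(yaw);T=np.array([[np.cos(a),np.sin(a),0],[np.sin(a),-np.cos(a),0],[0,0,-1]])
    d=R.T@(np.array([x,y,z])-p);w=Ro.from_matrix(R.T@T).as_rotvec(degrees=True)
    print("t",round(s["time_s"],2),"pos",p.round(4),"yaw",round(np.degrees(np.arctan2(R[1,0],R[0,0])),2),"F",s["wrist_force"].round(2),"M",s["moment"].round(3),"g",round(s["gripper_width"],3))
    print("shift",(d/.3).round(4),"turn",(w/180).round(4),"dist mm",round(np.linalg.norm(d)*1e3,1),"ang",round(np.linalg.norm(w),1))
E
python3 - <<'E'
from h import *
goal(.35,.35,.32,-70)
# overlay
im=cv2.imread("pics/top0.png");im2=cv2.imread("pics/scene0.png")
H=np.array([[-17,-13,66],[-17,13,66],[17,13,66],[17,-13,66],[57,0,47],[0,0,0]])/1e3
a=np.arange(0,6.3,.3);C=np.c_[.0175*np.cos(a),.0175*np.sin(a),0*a]
W=np.r_[H,C,C+[0,0,.024]]@Rz(np.radians(-123.5)).T+[.548,.0956,.003]
L=[]
for n,I,(x,y) in(("top",im,(222,150)),("scene",im2,(245,258))):
    c=cv2.resize(I[y:y+60,x:x+60],None,fx=6.6,fy=6.6,interpolation=cv2.INTER_CUBIC)
    for p in proj(n,W):cv2.circle(c,tuple(int(v) for v in (p+.5-[x,y])*6.6),2,(0,0,255),-1)
    L.append(c)
cv2.imwrite("pics/ov.png",np.hstack(L))
E
```

```text
t 0.5 pos [0.1605 0.604  0.2395] yaw -14.89 F [0.03 0.52 0.13] M [0.019 0.044 0.036] g 1.001
shift [ 0.8279  0.6559 -0.2682] turn [0.     0.     0.3062] dist mm 326.9 ang 55.1
```

View pics/ov.png

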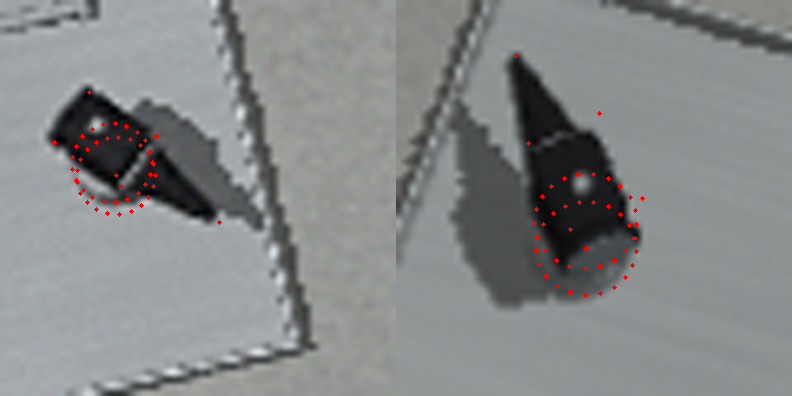

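The overlay matches: collar at scene ≈(273,293), cone tip at scene ≈(263,266) and top ≈(255,183). Approaching now.

```bash
python3 -m creep '[[1,0.828,0.656,-0.268,0,0,0.306],[1,0.828,0.656,-0.268,0,0,0.306],[1,0.828,0.656,-0.268,0,0,0.306],[1,0.828,0.656,-0.268,0,0,0.306],[1,0.828,0.656,-0.268,0,0,0.306]]'
python3 -c "
from h import *
goal(.548,.0956,.20,-123.5)"
```

```text
time_s: 0.92
tcp_pos: [0.282, 0.4405, 0.2914]
ee_rot: [[0.629, -0.777, 0.0], [-0.777, -0.629, 0.0], [-0.0, -0.0, -1.0]]
wrist_force: [0.7, 0.3, 0.5]
gripper_width: 1.0
t 0.92 pos [0.282  0.4405 0.2914] yaw -51.01 F [0.73 0.3  0.48] M [ 0.079 -0.13  -0.049] g 1.0
shift [1.4515 0.0342 0.3046] turn [-1.000e-04  1.000e-04  4.027e-01] dist mm 445.1 ang 72.5
```

```bash
python3 -m creep '[[1,0.8,0.02,0,0,0,0.4],[1,0.8,0.02,0,0,0,0.4],[1,0.8,0.02,0,0,0,0.4],[1,0.8,0.02,0,0,0,0.4],[1,0.8,0.02,0,0,0,0.4]]'
python3 -c "
from h import *
goal(.548,.0956,.18,-123.5)"
```

```text
time_s: 1.33
tcp_pos: [0.4087, 0.2749, 0.2918]
ee_rot: [[0.055, -0.998, 0.001], [-0.998, -0.055, 0.001], [-0.001, -0.001, -1.0]]
wrist_force: [0.8, 0.6, -0.2]
gripper_width: 1.001
t 1.33 pos [0.4087 0.2749 0.2918] yaw -86.83 F [ 0.76  0.6  -0.23] M [ 0.153 -0.148 -0.023] g 1.001
shift [ 0.6229 -0.4303  0.3725] turn [-2.000e-04  4.000e-04  2.037e-01] dist mm 253.1 ang 36.7
```

```bash
python3 -m creep '[[1,0.623,-0.43,0.3725,0,0,0.2037],[1,0.623,-0.43,0.3725,0,0,0.2037],[1,0.623,-0.43,0.3725,0,0,0.2037],[1,0.623,-0.43,0.3725,0,0,0.2037],[1,0.623,-0.43,0.3725,0,0,0.2037]]'
python3 -m creep '[[1,0.11,-0.075,0.08,0,0,0.003],[1,0.11,-0.075,0.08,0,0,0.003],[1,0.11,-0.075,0.08,0,0,0.003]]'
python3 -c "
from h import *
goal(.548,.0956,.05,-123.5)"
```

```text
time_s: 1.75
tcp_pos: [0.5234, 0.1268, 0.1998]
ee_rot: [[-0.54, -0.842, 0.002], [-0.842, 0.54, 0.002], [-0.002, -0.001, -1.0]]
wrist_force: [0.1, 0.7, 0.6]
gripper_width: 1.001
time_s: 2.0
tcp_pos: [0.5237, 0.0844, 0.1739]
ee_rot: [[-0.551, -0.835, -0.002], [-0.835, 0.551, -0.0], [0.001, 0.002, -1.0]]
wrist_force: [-0.4, 0.2, -0.6]
gripper_width: 1.003
t 2.0 pos [0.5237 0.0844 0.1739] yaw -123.42 F [-0.44  0.22 -0.57] M [ 0.244 -0.104 -0.007] g 1.003
shift [-0.0764 -0.0479  0.4129] turn [ 0.0006 -0.0005  0.0004] dist mm 126.8 ang 0.2
```

```bash
python3 -m creep '[[1,-0.0764,-0.048,0.1,0,0,0],[1,-0.0764,-0.048,0.15,0,0,0],[1,-0.0764,-0.048,0.25,0,0,0],[1,-0.0764,-0.048,0.35,0,0,0],[1,-0.0764,-0.048,0.35,0,0,0]]'
python3 - <<'E'
from h import *
goal(.548,.0956,.05,-123.5)
im=r.capture("top");im2=r.capture("scene")
cv2.imwrite("pics/a.png",np.hstack([cv2.resize(im[130:220,195:285],(400,400)),cv2.resize(im2[235:325,225:315],(400,400))]))
E
```

```text
time_s: 2.42
tcp_pos: [0.545, 0.0958, 0.0646]
ee_rot: [[-0.55, -0.835, -0.011], [-0.835, 0.55, -0.003], [0.009, 0.007, -1.0]]
wrist_force: [-1.7, -1.3, 0.2]
gripper_width: 1.001
t 2.42 pos [0.545  0.0958 0.0646] yaw -123.39 F [-1.67 -1.29  0.22] M [0.048 0.022 0.035] g 1.001
shift [-0.0055 -0.0091  0.0487] turn [ 0.0023 -0.0027  0.0006] dist mm 14.9 ang 0.7
```

View pics/a.png

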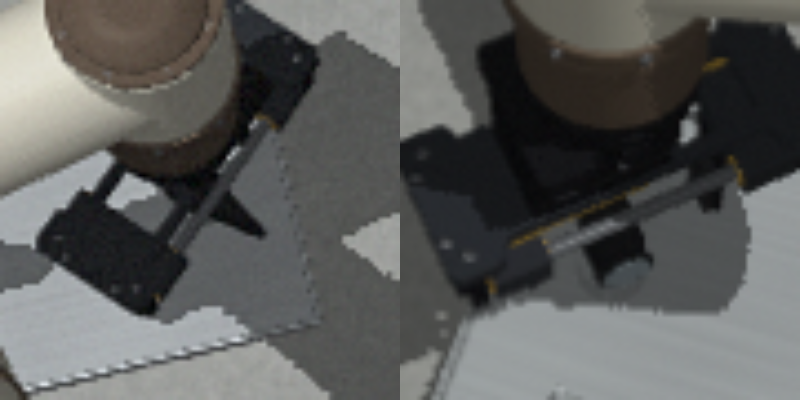

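The fingers straddle the head, with the cone emerging in the opening at top ≈(249,180). Going down the rest of the way, then closing.

```bash
python3 -m creep '[[1,-0.0055,-0.009,0.047,0.0023,-0.0027,0],[1,-0.0055,-0.009,0.047,0.0023,-0.0027,0],[1,-0.0055,-0.009,0.047,0.0023,-0.0027,0]]'
python3 -c "
from h import *
goal(.548,.0956,.05,-123.5)"
```

```text
time_s: 2.77
tcp_pos: [0.5526, 0.0974, 0.0575]
ee_rot: [[-0.548, -0.836, 0.011], [-0.836, 0.548, 0.003], [-0.009, -0.008, -1.0]]
wrist_force: [0.2, 0.0, -0.1]
gripper_width: 1.0
t 2.77 pos [0.5526 0.0974 0.0575] yaw -123.23 F [ 0.24  0.01 -0.15] M [ 0.132 -0.052  0.019] g 1.0
shift [0.0135 0.0097 0.0248] turn [-0.0024  0.0028  0.0015] dist mm 9.0 ang 0.7
```

```bash
python3 -m creep '[[1,0.0135,0.0097,0.0248,-0.0024,0.0028,0.0015],[1,0.0135,0.0097,0.0248,-0.0024,0.0028,0.0015],[1,0.0135,0.0097,0.0248,-0.0024,0.0028,0.0015],[1,0.0135,0.0097,0.0248,-0.0024,0.0028,0.0015],[1,0.0135,0.0097,0.0248,-0.0024,0.0028,0.0015]]'
python3 -c "
from h import *
goal(.548,.0956,.05,-123.5)"
```

```text
time_s: 3.18
tcp_pos: [0.5482, 0.0956, 0.0503]
ee_rot: [[-0.552, -0.834, 0.001], [-0.834, 0.552, 0.0], [-0.001, -0.0, -1.0]]
wrist_force: [-0.3, -0.3, -0.3]
gripper_width: 0.995
t 3.18 pos [0.5482 0.0956 0.0503] yaw -123.5 F [-0.31 -0.33 -0.29] M [ 0.104 -0.105 -0.059] g 0.995
shift [0.0004 0.0004 0.0012] turn [-0.0001  0.0002  0.    ] dist mm 0.4 ang 0.0
```

```bash
python3 -m creep '[[0.5,0,0,0.001,0,0,0],[0.5,0,0,0.001,0,0,0],[0.4,0,0,0.001,0,0,0],[0.35,0,0,0.001,0,0,0],[0.3,0,0,0.001,0,0,0]]'
python3 -m creep '[[0.2,0,0,0,0,0,0],[0,0,0,0,0,0,0],[0,0,0,0,0,0,0],[0,0,0,0,0,0,0],[0,0,0,0,0,0,0]]'
python3 -c "
from h import *
goal(.548,.0956,.05,-123.5)"
```

```text
time_s: 3.6
tcp_pos: [0.5482, 0.0956, 0.05]
ee_rot: [[-0.552, -0.834, 0.001], [-0.834, 0.552, 0.0], [-0.001, -0.0, -1.0]]
wrist_force: [-0.2, 0.9, -0.2]
gripper_width: 0.709
time_s: 4.02
tcp_pos: [0.5483, 0.0957, 0.0501]
ee_rot: [[-0.552, -0.834, 0.001], [-0.834, 0.552, 0.0], [-0.001, -0.001, -1.0]]
wrist_force: [0.9, 0.0, 0.9]
gripper_width: 0.324
t 4.02 pos [0.5483 0.0957 0.0501] yaw -123.49 F [0.86 0.04 0.93] M [ 0.017 -0.284  0.024] g 0.324
shift [0.0009 0.0008 0.0002] turn [-0.0002  0.0003  0.    ] dist mm 0.4 ang 0.1
```

```bash
python3 -m creep '[[0,0,0,0,0,0,0],[0,0,0,0,0,0,0],[0,0,0,0,0,0,0],[0,0,0,-0.03,0,0,0],[0,0,0,-0.06,0,0,0]]'
python3 -m creep '[[0,0,0,-0.1,0,0,0],[0,0,0,-0.3,0,0,0],[0,0,0,-0.55,0,0,0],[0,0,0,-0.55,0,0,0],[0,0,0,-0.55,0,0,0]]'
python3 - <<'E'
from h import *
goal(.505,-.135,.25,-98)
im=r.capture("top");im2=r.capture("scene")
cv2.imwrite("pics/b.png",np.hstack([cv2.resize(im[130:220,195:285],(400,400)),cv2.resize(im2[205:325,195:315],(400,400))]))
E
```

```text
time_s: 4.43
tcp_pos: [0.5477, 0.0954, 0.0681]
ee_rot: [[-0.552, -0.834, -0.001], [-0.834, 0.552, -0.001], [0.001, 0.0, -1.0]]
wrist_force: [0.5, -0.1, -1.0]
gripper_width: 0.295
time_s: 4.85
tcp_pos: [0.5512, 0.0962, 0.2424]
ee_rot: [[-0.551, -0.835, 0.014], [-0.835, 0.551, 0.003], [-0.011, -0.01, -1.0]]
wrist_force: [1.1, -0.3, -0.5]
gripper_width: 0.293
t 4.85 pos [0.5512 0.0962 0.2424] yaw -123.41 F [ 1.14 -0.3  -0.49] M [ 0.186 -0.318  0.   ] g 0.293
shift [ 0.7277 -0.2962 -0.0303] turn [-0.0038  0.0026 -0.1412] dist mm 235.9 ang 25.4
```

View pics/b.png

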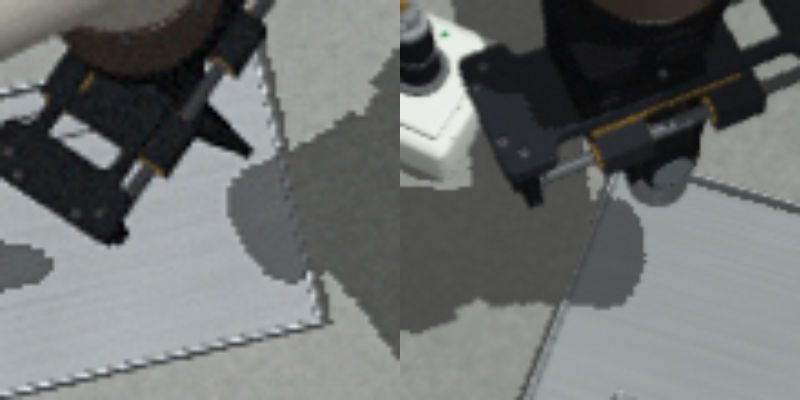

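Head held, opening 0.293 (25.5 mm), and the collar is visible below the jaws at scene ≈(274,258). Moving over the handle, yaw −78 to start the search from the counter-clockwise end.

```bash
python3 -m creep '[[0,0.7277,-0.2962,-0.02,0,0,-0.25],[0,0.7277,-0.2962,-0.02,0,0,-0.25],[0,0.7277,-0.2962,-0.02,0,0,-0.25],[0,0.7277,-0.2962,-0.02,0,0,-0.25],[0,0.7277,-0.2962,-0.02,0,0,-0.25]]'
python3 -c "
from h import *
goal(.5053,-.1349,.25,-78)"
```

```text
time_s: 5.37
tcp_pos: [0.5092, -0.096, 0.2396]
ee_rot: [[0.002, -1.0, 0.002], [-1.0, -0.002, 0.002], [-0.002, -0.002, -1.0]]
wrist_force: [1.8, -1.2, -1.0]
gripper_width: 0.298
t 5.37 pos [ 0.5092 -0.096   0.2396] yaw -89.88 F [ 1.82 -1.18 -1.01] M [ 0.038 -0.115 -0.005] g 0.298
shift [ 0.1295  0.0133 -0.035 ] turn [-0.0008  0.0005 -0.066 ] dist mm 40.5 ang 11.9
```

```bash
python3 -m creep '[[0,0.1295,0.0133,-0.035,-0.0008,0.0005,-0.066],[0,0.1295,0.0133,-0.035,-0.0008,0.0005,-0.066],[0,0.1295,0.0133,-0.035,-0.0008,0.0005,-0.066],[0,0.1295,0.0133,-0.035,-0.0008,0.0005,-0.066],[0,0.1295,0.0133,-0.035,-0.0008,0.0005,-0.066]]'
python3 - <<'E'
from h import *
goal(.5053,-.1349,.215,-78)
im=r.capture("top");im2=r.capture("scene")
cv2.imwrite("pics/top_c.png",im);cv2.imwrite("pics/scene_c.png",im2)
cv2.imwrite("pics/c.png",np.hstack([cv2.resize(im[140:230,280:370],(400,400)),cv2.resize(im2[165:255,150:240],(400,400))]))
E
```

```text
time_s: 5.78
tcp_pos: [0.5048, -0.1342, 0.2489]
ee_rot: [[0.206, -0.978, -0.002], [-0.978, -0.206, 0.001], [-0.001, 0.002, -1.0]]
wrist_force: [-0.1, 0.0, -0.9]
gripper_width: 0.298
t 5.78 pos [ 0.5048 -0.1342  0.2489] yaw -78.09 F [-0.11  0.05 -0.87] M [ 0.128 -0.081  0.009] g 0.298
shift [ 0.0029 -0.0014  0.1128] turn [ 0.0007  0.0003 -0.0005] dist mm 33.9 ang 0.2
```

View pics/c.png

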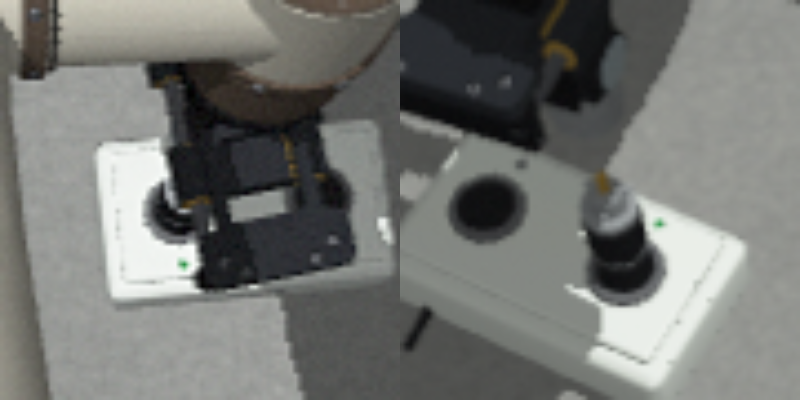

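Run:
```python
from h import *
im=cv2.imread("pics/scene_c.png")
s=r.sense();T=s["tcp_pos"]
a=np.arange(0,6.3,.15)
ci=lambda R,z,c:np.c_[c[0]+R*np.cos(a),c[1]+R*np.sin(a),0*a+z]
x,y=160,165;f=8
c=cv2.resize(im[y:y+75,x:x+90],None,fx=f,fy=f,interpolation=cv2.INTER_CUBIC)
def dr(P,col):
    for p in proj("scene",P):cv2.circle(c,tuple(int(v) for v in (p+.5-[x,y])*f),1,col,-1)
dr(ci(.0175,T[2]-.047,T),(0,0,255));dr(ci(.0175,T[2]-.023,T),(0,0,255))
N=[.5053,-.1349]
dr(ci(.0155,.118,N),(0,255,0));dr(ci(.0095,.130,N),(255,0,255));dr(ci(.006,.137,N),(255,0,255));dr(ci(.003,.145,N),(255,255,0))
cv2.imwrite("pics/d.png",c)
```

```text
(no output)
```

View pics/d.png

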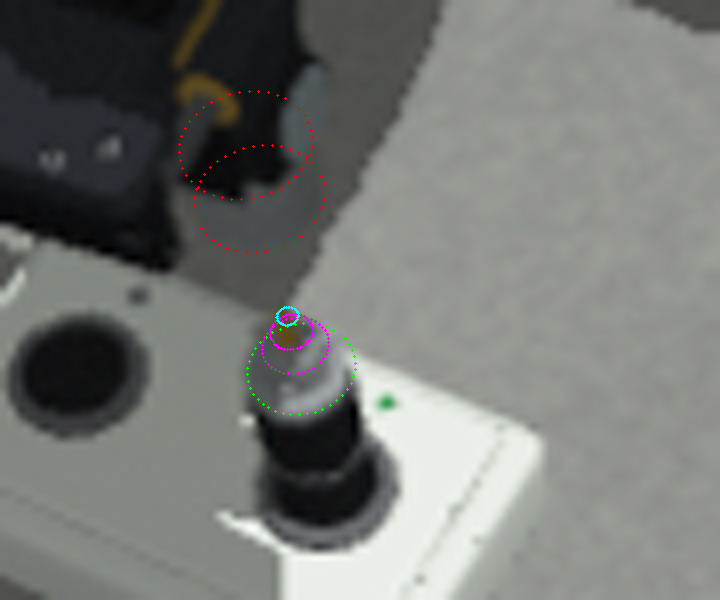

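The collar overlay agrees (scene ≈(192,190)), and so do the handle's shoulder and pin (scene ≈(197,212) and ≈(196,204)). Descending slowly while reading force.

```bash
python3 -m creep '[[0,0.0029,-0.0014,0.05,0,0,0],[0,0.0029,-0.0014,0.1,0,0,0],[0,0.0029,-0.0014,0.1128,0,0,0],[0,0.0029,-0.0014,0.1128,0,0,0],[0,0.0029,-0.0014,0.1128,0,0,0]]'
python3 -c "
from h import *
goal(.5053,-.1349,.185,-78)"
```

```text
time_s: 6.3
tcp_pos: [0.5061, -0.1341, 0.2157]
ee_rot: [[0.209, -0.978, -0.001], [-0.978, -0.209, -0.0], [-0.0, 0.001, -1.0]]
wrist_force: [-0.7, 0.3, -1.2]
gripper_width: 0.3
t 6.3 pos [ 0.5061 -0.1341  0.2157] yaw -77.94 F [-0.73  0.3  -1.21] M [ 0.079 -0.108 -0.015] g 0.3
shift [0.0019 0.0029 0.1024] turn [0.0005 0.     0.0004] dist mm 30.7 ang 0.1
```

```bash
python3 -m creep '[[0,0.0019,0.0029,0.03,0,0,0],[0,0.0019,0.0029,0.06,0,0,0],[0,0.0019,0.0029,0.09,0,0,0],[0,0.0019,0.0029,0.1,0,0,0],[0,0.0019,0.0029,0.1,0,0,0]]'
python3 -c "
from h import *
goal(.5053,-.1349,.178,-78)"
```

```text
time_s: 6.72
tcp_pos: [0.5045, -0.1349, 0.1843]
ee_rot: [[0.209, -0.978, -0.004], [-0.978, -0.209, -0.0], [-0.001, 0.004, -1.0]]
wrist_force: [-0.5, 0.1, -0.1]
gripper_width: 0.295
t 6.72 pos [ 0.5045 -0.1349  0.1843] yaw -77.95 F [-0.52  0.05 -0.07] M [ 0.049 -0.043 -0.012] g 0.295
shift [ 0.0006 -0.0028  0.021 ] turn [0.0014 0.0003 0.0003] dist mm 6.3 ang 0.3
```

```bash
python3 -m creep '[[0,0.0006,-0.0028,0.005,0.001,0,0],[0,0.0006,-0.0028,0.01,0.001,0,0],[0,0.0006,-0.0028,0.015,0.001,0,0],[0,0.0006,-0.0028,0.02,0.001,0,0],[0,0.0006,-0.0028,0.02,0.001,0,0]]'
python3 -c "
from h import *
goal(.5053,-.1349,.175,-78)"
```

```text
time_s: 7.13
tcp_pos: [0.5052, -0.1349, 0.1781]
ee_rot: [[0.209, -0.978, -0.001], [-0.978, -0.209, 0.001], [-0.001, 0.001, -1.0]]
wrist_force: [-0.7, 0.5, -1.2]
gripper_width: 0.296
t 7.13 pos [ 0.5052 -0.1349  0.1781] yaw -77.96 F [-0.66  0.47 -1.22] M [ 0.064 -0.041  0.026] g 0.296
shift [ 0.     -0.0003  0.0104] turn [0.0004 0.0003 0.0003] dist mm 3.1 ang 0.1
```

```bash
python3 -m creep '[[0,0,0,0.0025,0,0,0],[0,0,0,0.005,0,0,0],[0,0,0,0.0075,0,0,0],[0,0,0,0.01,0,0,0],[0,0,0,0.01,0,0,0]]'
python3 -c "
from h import *
goal(.5053,-.1349,.173,-78)"
```

```text
time_s: 7.55
tcp_pos: [0.5053, -0.135, 0.1751]
ee_rot: [[0.209, -0.978, -0.001], [-0.978, -0.209, 0.0], [-0.001, 0.001, -1.0]]
wrist_force: [0.8, 0.1, -1.5]
gripper_width: 0.296
t 7.55 pos [ 0.5053 -0.135   0.1751] yaw -77.95 F [ 0.8   0.1  -1.55] M [-0.072 -0.153  0.047] g 0.296
shift [-0.0002  0.0001  0.0069] turn [0.0003 0.0002 0.0003] dist mm 2.1 ang 0.1
```

```bash
python3 -m creep '[[0,0,0,0.0015,0,0,0],[0,0,0,0.003,0,0,0],[0,0,0,0.0045,0,0,0],[0,0,0,0.005,0,0,0],[0,0,0,0.005,0,0,0]]'
python3 -c "
from h import *
goal(.5053,-.1349,.173,-78)"
```

```text
time_s: 7.97
tcp_pos: [0.5056, -0.1351, 0.1743]
ee_rot: [[0.209, -0.978, -0.0], [-0.978, -0.209, 0.0], [-0.0, 0.0, -1.0]]
wrist_force: [-0.7, 0.0, 4.9]
gripper_width: 0.297
t 7.97 pos [ 0.5056 -0.1351  0.1743] yaw -77.94 F [-0.75  0.01  4.93] M [ 0.119  0.326 -0.002] g 0.297
shift [-0.0007  0.0008  0.0043] turn [0.0001 0.0001 0.0003] dist mm 1.3 ang 0.1
```

Contact at TCP z 0.1743 with about 5 N, so the flange is on the lug tops. Searching clockwise (+z in tool axes) under light pressure.

```bash
python3 -m creep '[[0,-0.0005,0.0005,0.0013,0,0,0.01],[0,-0.0005,0.0005,0.0013,0,0,0.02],[0,-0.0005,0.0005,0.0013,0,0,0.03],[0,-0.0005,0.0005,0.0013,0,0,0.04],[0,-0.0005,0.0005,0.0013,0,0,0.05]]'
python3 -c "
from h import *
goal(.5053,-.1349,.173,-95)"
```

```text
time_s: 8.38
tcp_pos: [0.5056, -0.135, 0.1736]
ee_rot: [[0.052, -0.999, 0.0], [-0.999, -0.052, 0.0], [-0.0, -0.0, -1.0]]
wrist_force: [0.8, -1.6, -0.9]
gripper_width: 0.296
t 8.38 pos [ 0.5056 -0.135   0.1736] yaw -87.03 F [ 0.79 -1.61 -0.87] M [-0.129 -0.161  0.025] g 0.296
shift [-0.0003  0.0009  0.0021] turn [-0.0001  0.0001  0.0443] dist mm 0.7 ang 8.0
```

```bash
python3 -m creep '[[0,-0.0003,0.0005,0.001,0,0,0],[0,-0.0003,0.0005,0.002,0,0,0],[0,-0.0003,0.0005,0.003,0,0,0],[0,-0.0003,0.0005,0.003,0,0,0]]'
python3 -c "
from h import *
goal(.5053,-.1349,.173,-95)"
```

```text
time_s: 8.72
tcp_pos: [0.5056, -0.135, 0.1726]
ee_rot: [[0.052, -0.999, 0.001], [-0.999, -0.052, -0.0], [0.0, -0.001, -1.0]]
wrist_force: [1.0, -1.5, -0.3]
gripper_width: 0.298
t 8.72 pos [ 0.5056 -0.135   0.1726] yaw -87.01 F [ 0.98 -1.47 -0.34] M [-0.423 -0.313  0.001] g 0.298
shift [-0.0005  0.001  -0.0012] turn [-0.0002 -0.      0.0444] dist mm 0.5 ang 8.0
```

No load 1.7 mm below the contact height, so the slots have dropped over the lugs. Pressing gently down against the spring.

```bash
python3 -m creep '[[0,-0.0005,0.0008,0.002,0,0,0.004],[0,-0.0005,0.0008,0.004,0,0,0.004],[0,-0.0005,0.0008,0.006,0,0,0.004],[0,-0.0005,0.0008,0.008,0,0,0.004],[0,-0.0005,0.0008,0.008,0,0,0.004]]'
python3 -c "
from h import *
goal(.5053,-.1349,.165,-95)"
```

```text
time_s: 9.13
tcp_pos: [0.5056, -0.135, 0.1705]
ee_rot: [[0.04, -0.999, 0.001], [-0.999, -0.04, -0.0], [0.0, -0.001, -1.0]]
wrist_force: [0.3, -1.3, 1.9]
gripper_width: 0.296
t 9.13 pos [ 0.5056 -0.135   0.1705] yaw -87.72 F [ 0.28 -1.26  1.94] M [-0.57  -0.268 -0.011] g 0.296
shift [-0.0004  0.001   0.0183] turn [-0.0004 -0.0001  0.0404] dist mm 5.5 ang 7.3
```

```bash
python3 -m creep '[[0,-0.0004,0.0008,0.004,0,0,0],[0,-0.0004,0.0008,0.008,0,0,0],[0,-0.0004,0.0008,0.012,0,0,0],[0,-0.0004,0.0008,0.015,0,0,0],[0,-0.0004,0.0008,0.015,0,0,0]]'
python3 -c "
from h import *
goal(.5053,-.1349,.165,-95)"
```

```text
time_s: 9.55
tcp_pos: [0.5056, -0.135, 0.1662]
ee_rot: [[0.04, -0.999, 0.002], [-0.999, -0.04, -0.001], [0.001, -0.002, -1.0]]
wrist_force: [0.1, -1.8, 4.4]
gripper_width: 0.298
t 9.55 pos [ 0.5056 -0.135   0.1662] yaw -87.71 F [ 0.07 -1.8   4.41] M [-0.649 -0.153 -0.02 ] g 0.298
shift [-0.0003  0.001   0.0039] turn [-0.0006 -0.0001  0.0405] dist mm 1.2 ang 7.3
```

```bash
python3 -m creep '[[0,-0.0003,0.0008,0.003,0,0,0],[0,-0.0003,0.0008,0.005,0,0,0],[0,-0.0003,0.0008,0.0065,0,0,0],[0,-0.0003,0.0008,0.0065,0,0,0]]'
python3 -c "
from h import *
goal(.5053,-.1349,.165,-95)"
```

```text
time_s: 9.88
tcp_pos: [0.5056, -0.135, 0.165]
ee_rot: [[0.04, -0.999, 0.003], [-0.999, -0.04, -0.001], [0.001, -0.003, -1.0]]
wrist_force: [-0.8, -1.5, 7.1]
gripper_width: 0.296
t 9.88 pos [ 0.5056 -0.135   0.165 ] yaw -87.68 F [-0.79 -1.49  7.09] M [-0.418  0.178  0.042] g 0.296
shift [-0.0004  0.001   0.    ] turn [-0.0008 -0.0003  0.0406] dist mm 0.3 ang 7.3
```

On the shoulder (about 9.6 mm down, 7 N). Turning clockwise while holding it down.

```bash
python3 -m creep '[[0,-0.0003,0.0008,0.002,0,0,0.01],[0,-0.0003,0.0008,0.002,0,0,0.02],[0,-0.0003,0.0008,0.002,0,0,0.03],[0,-0.0003,0.0008,0.002,0,0,0.04],[0,-0.0003,0.0008,0.002,0,0,0.05]]'
python3 -c "
from h import *
goal(.5053,-.1349,.165,-120)"
```

```text
time_s: 10.3
tcp_pos: [0.5057, -0.135, 0.165]
ee_rot: [[-0.118, -0.993, 0.004], [-0.993, 0.118, -0.001], [0.001, -0.004, -1.0]]
wrist_force: [-0.6, -1.9, 7.3]
gripper_width: 0.297
t 10.3 pos [ 0.5057 -0.135   0.165 ] yaw -96.75 F [-0.62 -1.93  7.25] M [-0.419  0.046  0.033] g 0.297
shift [-0.0001  0.0014  0.0001] turn [-0.0012 -0.      0.1292] dist mm 0.4 ang 23.3
```

```bash
python3 -m creep '[[0,0,0.001,0.002,-0.0005,0,0.01],[0,0,0.001,0.002,-0.0005,0,0.02],[0,0,0.001,0.002,-0.0005,0,0.03],[0,0,0.001,0.002,-0.0005,0,0.04],[0,0,0.001,0.002,-0.0005,0,0.05]]'
python3 -c "
from h import *
goal(.5053,-.1349,.165,-120)"
```

```text
time_s: 10.72
tcp_pos: [0.5058, -0.135, 0.165]
ee_rot: [[-0.272, -0.962, 0.003], [-0.962, 0.272, -0.001], [0.0, -0.003, -1.0]]
wrist_force: [0.2, -1.3, 6.2]
gripper_width: 0.294
t 10.72 pos [ 0.5058 -0.135   0.165 ] yaw -105.81 F [ 0.21 -1.34  6.15] M [-0.331 -0.009  0.076] g 0.294
shift [0.0002 0.0016 0.0001] turn [-0.001   0.      0.0788] dist mm 0.5 ang 14.2
```

```bash
python3 -m creep '[[0,0,0.001,0.002,-0.0005,0,0.01],[0,0,0.001,0.002,-0.0005,0,0.02],[0,0,0.001,0.002,-0.0005,0,0.03],[0,0,0.001,0.002,-0.0005,0,0.04],[0,0,0.001,0.002,-0.0005,0,0.05]]'
python3 -c "
from h import *
goal(.5053,-.1349,.165,-125)"
```

```text
time_s: 11.13
tcp_pos: [0.5058, -0.1348, 0.165]
ee_rot: [[-0.421, -0.907, 0.002], [-0.907, 0.421, -0.001], [-0.0, -0.002, -1.0]]
wrist_force: [-0.3, -0.5, 6.4]
gripper_width: 0.295
t 11.13 pos [ 0.5058 -0.1348  0.165 ] yaw -114.88 F [-0.26 -0.51  6.36] M [-0.287  0.015 -0.014] g 0.295
shift [ 0.0008  0.0013 -0.0001] turn [-0.0008  0.0001  0.0562] dist mm 0.5 ang 10.1
```

```bash
python3 -m creep '[[0,0.0003,0.001,0.002,-0.0005,0,0.006],[0,0.0003,0.001,0.002,-0.0005,0,0.012],[0,0.0003,0.001,0.002,-0.0005,0,0.018],[0,0.0003,0.001,0.002,-0.0005,0,0.024],[0,0.0003,0.001,0.002,-0.0005,0,0.03]]'
python3 -c "
from h import *
goal(.5053,-.1349,.165,-125)"
```

```text
time_s: 11.55
tcp_pos: [0.5058, -0.1348, 0.165]
ee_rot: [[-0.505, -0.863, 0.002], [-0.863, 0.505, -0.0], [-0.001, -0.002, -1.0]]
wrist_force: [0.1, -1.5, 6.3]
gripper_width: 0.299
t 11.55 pos [ 0.5058 -0.1348  0.165 ] yaw -120.3 F [ 0.1  -1.51  6.26] M [-0.374 -0.02   0.058] g 0.299
shift [0.0011 0.0012 0.    ] turn [-0.0006  0.0002  0.0261] dist mm 0.5 ang 4.7
```

```bash
python3 -m creep '[[0,0.0003,0.001,0.002,-0.0005,0,0.004],[0,0.0003,0.001,0.002,-0.0005,0,0.008],[0,0.0003,0.001,0.002,-0.0005,0,0.012],[0,0.0003,0.001,0.002,-0.0005,0,0.016],[0,0.0003,0.001,0.002,-0.0005,0,0.02]]'
python3 -c "
from h import *
goal(.5053,-.1349,.165,-125)"
```

```text
time_s: 11.97
tcp_pos: [0.5057, -0.135, 0.165]
ee_rot: [[-0.558, -0.83, 0.001], [-0.83, 0.558, -0.0], [-0.0, -0.001, -1.0]]
wrist_force: [-0.2, -2.7, 5.9]
gripper_width: 0.291
t 11.97 pos [ 0.5057 -0.135   0.165 ] yaw -123.9 F [-0.18 -2.74  5.94] M [-0.841  0.026  0.052] g 0.291
shift [ 0.0005  0.0013 -0.    ] turn [-0.0003  0.0001  0.0061] dist mm 0.4 ang 1.1
```

```bash
python3 -m creep '[[0,0,0.0005,0.002,0,0,0.004],[0,0,0.0005,0.002,0,0,0.008],[0,0,0.0005,0.002,0,0,0.012],[0,0,0.0005,0.002,0,0,0.016],[0,0,0.0005,0.002,0,0,0.016]]'
python3 -c "
from h import *
goal(.5053,-.1349,.165,-130)"
```

```text
time_s: 12.38
tcp_pos: [0.5055, -0.1353, 0.165]
ee_rot: [[-0.599, -0.801, 0.001], [-0.801, 0.599, -0.001], [0.0, -0.002, -1.0]]
wrist_force: [0.3, -2.9, 6.4]
gripper_width: 0.293
t 12.38 pos [ 0.5055 -0.1353  0.165 ] yaw -126.77 F [ 0.3  -2.88  6.43] M [-0.966  0.129  0.06 ] g 0.293
shift [-0.0007  0.0015 -0.    ] turn [-0.0005 -0.0001  0.018 ] dist mm 0.5 ang 3.2
```

```bash
python3 -m creep '[[0,0,0,0.002,0,0,0.003],[0,0,0,0.002,0,0,0.006],[0,0,0,0.002,0,0,0.009],[0,0,0,0.002,0,0,0.012],[0,0,0,0.002,0,0,0.012]]'
python3 - <<'E'
from h import *
goal(.5053,-.1349,.165,-130)
im=r.capture("top");im2=r.capture("scene")
cv2.imwrite("pics/e.png",np.hstack([cv2.resize(im[140:230,280:370],(400,400)),cv2.resize(im2[165:255,150:240],(400,400))]))
E
```

```text
time_s: 12.8
tcp_pos: [0.5055, -0.1356, 0.165]
ee_rot: [[-0.628, -0.778, 0.001], [-0.778, 0.628, -0.002], [0.001, -0.002, -1.0]]
wrist_force: [-0.1, -2.4, 7.1]
gripper_width: 0.298
t 12.8 pos [ 0.5055 -0.1356  0.165 ] yaw -128.88 F [-0.11 -2.35  7.13] M [-0.534  0.248  0.179] g 0.298
shift [-0.0014  0.0018 -0.    ] turn [-0.0006 -0.0003  0.0062] dist mm 0.7 ang 1.1
```

View pics/e.png

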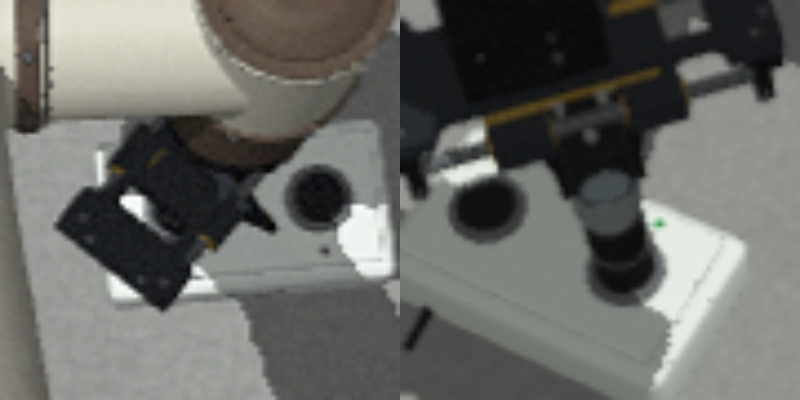

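```bash
python3 -m creep '[[0,0,0.0008,0.002,0,0,0.003],[0,0,0.0008,0.002,0,0,0.006],[0,0,0.0008,0.002,0,0,0.006]]'
python3 -c "
from h import *
goal(.5053,-.1349,.165,-130)"
```

```text
time_s: 13.15
tcp_pos: [0.5054, -0.1356, 0.165]
ee_rot: [[-0.641, -0.767, 0.001], [-0.767, 0.641, -0.003], [0.001, -0.003, -1.0]]
wrist_force: [0.2, -1.8, 6.6]
gripper_width: 0.295
t 13.15 pos [ 0.5054 -0.1356  0.165 ] yaw -129.89 F [ 0.2  -1.85  6.61] M [-0.557  0.082  0.272] g 0.295
shift [-0.0015  0.0017  0.0001] turn [-0.0008 -0.0004  0.0006] dist mm 0.7 ang 0.2
```

Torque about z is rising steadily (0.06, 0.18, 0.27 N m) over the last 3°, so this is the hard stop. I'll ease off the twist and let the spring lift the head, to test the lock before opening.

```bash
python3 -m creep '[[0,0,0.0008,0.0015,0,0,-0.006],[0,0,0.0008,0,0,0,-0.01],[0,0,0.0008,-0.003,0,0,-0.01],[0,0,0.0008,-0.006,0,0,-0.01],[0,0,0.0008,-0.007,0,0,-0.01]]'
python3 -c "
from h import *
goal(.5053,-.1349,.167,-128)"
```

```text
time_s: 13.57
tcp_pos: [0.5052, -0.1354, 0.1667]
ee_rot: [[-0.617, -0.787, 0.001], [-0.787, 0.617, -0.003], [0.002, -0.002, -1.0]]
wrist_force: [1.6, -3.6, 0.6]
gripper_width: 0.297
t 13.57 pos [ 0.5052 -0.1354  0.1667] yaw -128.1 F [ 1.6  -3.65  0.56] M [-0.977 -0.639  0.142] g 0.297
shift [-0.0017  0.0007 -0.001 ] turn [-0.0007 -0.0005 -0.0006] dist mm 0.6 ang 0.2
```

```bash
python3 -m creep '[[0,-0.0005,0,-0.001,0,0,-0.002],[0,-0.0005,0,-0.002,0,0,-0.004],[0,-0.0005,0,-0.003,0,0,-0.004]]'
python3 -c "
from h import *
goal(.5053,-.1349,.167,-128)"
```

```text
time_s: 13.82
tcp_pos: [0.5051, -0.1354, 0.1675]
ee_rot: [[-0.607, -0.795, 0.0], [-0.795, 0.607, -0.003], [0.002, -0.002, -1.0]]
wrist_force: [1.5, -3.4, 0.3]
gripper_width: 0.294
t 13.82 pos [ 0.5051 -0.1354  0.1675] yaw -127.37 F [ 1.54 -3.39  0.32] M [-0.986 -0.497  0.108] g 0.294
shift [-0.0017  0.0005  0.0015] turn [-0.0006 -0.0006  0.0035] dist mm 0.7 ang 0.6
```

```bash
python3 -m creep '[[0,-0.0005,0,-0.001,0,0,0],[0,-0.0005,0,-0.002,0,0,0],[0,-0.0005,0,-0.003,0,0,0],[0,-0.0005,0,-0.003,0,0,0]]'
python3 -c "
from h import *
goal(.5053,-.1349,.167,-128)"
```

```text
time_s: 14.15
tcp_pos: [0.5051, -0.1353, 0.1678]
ee_rot: [[-0.607, -0.795, -0.0], [-0.795, 0.607, -0.002], [0.002, -0.001, -1.0]]
wrist_force: [2.4, -3.7, -3.9]
gripper_width: 0.29
t 14.15 pos [ 0.5051 -0.1353  0.1678] yaw -127.39 F [ 2.45 -3.65 -3.87] M [-1.358 -0.848  0.056] g 0.29
shift [-0.0016  0.0003  0.0025] turn [-0.0005 -0.0006  0.0034] dist mm 0.9 ang 0.6
```

The lock resists a gentle 4 N pull at about 7 mm down. Easing back to neutral, then opening.

```bash
python3 -m creep '[[0,0.0006,-0.0017,0.0015,0,0,0],[0,0.0006,-0.0017,0.0025,0,0,0],[0,0.0006,-0.0017,0.0025,0,0,0],[0,0.0006,-0.0017,0.0025,0,0,0]]'
python3 -c "
from h import *
goal(.5053,-.1349,.167,-128)"
python3 -m creep '[[0.35,0,0,0,0,0,0],[0.45,0,0,0,0,0,0],[0.6,0,0,0,0,0,0],[0.7,0,0,0,0,0,0],[0.7,0,0,0,0,0,0]]'
python3 -c "
from h import *
goal(.5053,-.1349,.167,-128)"
```

```text
time_s: 14.48
tcp_pos: [0.5052, -0.1355, 0.1674]
ee_rot: [[-0.607, -0.795, -0.0], [-0.795, 0.607, -0.002], [0.002, -0.001, -1.0]]
wrist_force: [-1.8, -0.4, 5.2]
gripper_width: 0.294
t 14.48 pos [ 0.5052 -0.1355  0.1674] yaw -127.38 F [-1.81 -0.4   5.2 ] M [-0.023  0.144  0.04 ] g 0.294
shift [-0.0019  0.001   0.0014] turn [-0.0004 -0.0006  0.0035] dist mm 0.8 ang 0.6
time_s: 14.9
tcp_pos: [0.5049, -0.1354, 0.167]
ee_rot: [[-0.607, -0.795, -0.001], [-0.795, 0.607, -0.002], [0.002, -0.0, -1.0]]
wrist_force: [0.6, -0.5, 0.1]
gripper_width: 0.565
t 14.9 pos [ 0.5049 -0.1354  0.167 ] yaw -127.39 F [ 0.58 -0.54  0.1 ] M [ 0.121 -0.07  -0.065] g 0.565
shift [-0.0021 -0.     -0.0001] turn [-0.0001 -0.0007  0.0034] dist mm 0.6 ang 0.6
```

```bash
python3 -m creep '[[0.95,0,0,0,0,0,0],[0.95,0,0,0,0,0,0],[0.95,0,0,-0.02,0,0,0],[0.95,0,0,-0.06,0,0,0],[0.95,0,0,-0.12,0,0,0]]'
python3 -m creep '[[0.95,0,0,-0.1,0,0,0],[0.95,0,0,-0.2,0,0,0],[0.95,0,0,-0.35,0,0,0],[0.95,0,0,-0.35,0,0,0],[0.95,0,0,-0.35,0,0,0]]'
python3 - <<'E'
from h import *
goal(.5053,.15,.28,-128)
E
```

```text
time_s: 15.32
tcp_pos: [0.504, -0.1353, 0.2023]
ee_rot: [[-0.607, -0.794, -0.005], [-0.794, 0.608, -0.002], [0.004, 0.003, -1.0]]
wrist_force: [-0.5, 0.1, -0.8]
gripper_width: 0.918
time_s: 15.73
tcp_pos: [0.5059, -0.1352, 0.3112]
ee_rot: [[-0.607, -0.794, 0.003], [-0.794, 0.607, -0.002], [-0.001, -0.004, -1.0]]
wrist_force: [0.3, 0.2, -0.9]
gripper_width: 0.945
t 15.73 pos [ 0.5059 -0.1352  0.3112] yaw -127.4 F [ 0.33  0.21 -0.93] M [ 0.149 -0.091  0.007] g 0.945
shift [-0.754   0.5794  0.1023] turn [-0.0012  0.0002  0.0033] dist mm 286.9 ang 0.6
```

Moving aside (+y) at the raised height so that both cameras see the handle.

```bash
python3 -m creep '[[0.95,-0.6,0.46,0,0,0,0],[0.95,-0.6,0.46,0,0,0,0],[0.95,-0.6,0.46,0,0,0,0],[0.95,-0.6,0.46,0,0,0,0],[0.95,-0.6,0.46,0,0,0,0]]'
python3 -m creep '[[0.95,0,0,0,0,0,0],[0.95,0,0,0,0,0,0]]'
python3 - <<'E'
from h import *
im=r.capture("top");im2=r.capture("scene")
cv2.imwrite("pics/top_f.png",im);cv2.imwrite("pics/scene_f.png",im2)
O=[.5053,-.1351,.1205]
a=np.arange(0,6.3,.2)
C=np.c_[.0175*np.cos(a),.0175*np.sin(a),0*a]
H=np.array([[-17,-13,66],[-17,13,66],[17,13,66],[17,-13,66],[57,0,47]])/1e3
W=np.r_[H,C,C+[0,0,.024]]@Rz(np.radians(-127)).T+O
L=[]
for n,I,(x,y) in(("top",im,(295,150)),("scene",im2,(165,175))):
    c=cv2.resize(I[y:y+60,x:x+60],(390,390),interpolation=cv2.INTER_CUBIC);k=c.copy()
    for p in proj(n,W):cv2.circle(k,tuple(int(v) for v in (p+.5-[x,y])*6.5),1,(0,0,255),-1)
    L.append(np.vstack([c,k])[:,:])
g=np.hstack(L);cv2.imwrite("pics/g.png",cv2.resize(g,(600,600)))
E
```

```text
time_s: 16.15
tcp_pos: [0.5045, 0.0748, 0.3097]
ee_rot: [[-0.608, -0.794, 0.002], [-0.794, 0.608, -0.002], [0.001, -0.003, -1.0]]
wrist_force: [0.3, 0.0, -0.0]
gripper_width: 0.951
time_s: 16.32
tcp_pos: [0.5037, 0.0767, 0.3083]
ee_rot: [[-0.605, -0.797, -0.001], [-0.797, 0.605, -0.003], [0.003, -0.001, -1.0]]
wrist_force: [-0.4, -0.6, 0.3]
gripper_width: 0.951
```

View pics/g.png

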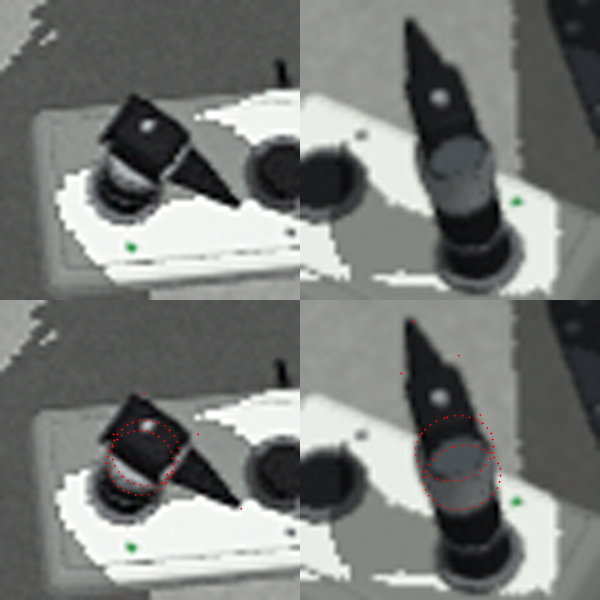

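View pics/top_f.png

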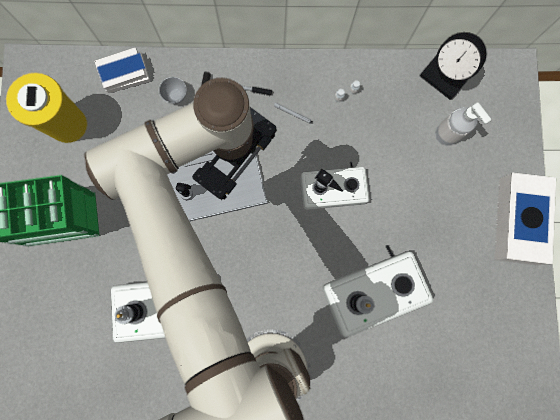

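The head sits upright on the handle at top ≈(322,178) and scene ≈(194,208), and the overlay for the locked height (7.5 mm below the neck point) fits in both views. One numeric check of the tip height, then I hand it in.

Run:
```python
from h import *
print(tri([("top",[295+238/5-.5,150+205/5-.5]),("scene",[165+(408-300)/5-.5,175+20/5-.5])]),"expected z .1675 locked, .172 not")
r.finish_job()
```

```text
(array([ 0.4730243 , -0.17965153,  0.17175873]), array([ 0.4924873 , -0.31368705,  0.51557377,  0.07247671])) expected z .1675 locked, .172 not
the job is handed in; nothing more can be done
```

I fitted the otoscope head to the handle in the smallest charger and handed the job in at about 16.5 s. The feel and overlay checks show it locked, but one last camera measurement disagrees.

**What I did:** I took the head with the cone from the tray and set its collar over the neck until it touched the lug tops at about 5 N. Turning it clockwise about 9° under light pressure dropped the slots over the lugs. I then pressed it down to the shoulder, reading at most about 7 N, and turned it a further 42° clockwise. I stopped when the turning torque had climbed to 0.27 N m, which I took as the hard stop.

**Checks that it is locked:**
- **Pull test:** still gripped, the head resisted a 4 N upward pull while about 7 mm below the neck point.
- **Release:** after I opened the fingers and moved the arm away, the head stood upright. A model overlay at the locked height (7.5 mm below the neck point) lined up in both cameras.

**Check that disagreed:** I triangulated the cone tip once, from points read off the picture by eye, and got z = 0.172 m. That is the height expected for an unlocked head; a locked one should read 0.1675 m. The 4 mm gap is about 2 pixels, and the fit was off by about half a pixel, with calibration good to about 2 mm. The script that took this reading also handed the job in, so I could not follow it up. I trust the pull test more.

The arm ended clear of everything. In the last top view the ophthalmoscope head is where it was. The arm hid most of the tuning fork's end of the tray, so I did not check the fork, though the gripper never went near it.

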